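Square a fan up in the corner stop

TASK

Slide the loose square cooling fan across the bench into the aluminium corner stop, so that it sits flat and square with one side flush against the stop's rear leg and the next side flush against its right leg, ready to be marked out for a new guard. Only push it gently, with the fingers against the outside of its frame: do not grip its frame, reach into it or lift it. Leave everything else on the bench where it is, and finish with the hand clear.

Things in the scene. Friction and masses are not known exactly. Their poses are not given: they have to be found in the camera images.
- fan: grey square cooling fan lying flat, loose, 134 x 134 mm, 41 mm high, about 0.28 kg. Origin: centre of its underside, on the bench. Outer faces at x and y = +-67 mm, z up; walls 7 mm thick, may be pushed from outside at any height. Starts turned up to 0.4 rad from the world axes, nearer the robot and farther left than the stop.
- corner_stop: aluminium corner stop fixed to the bench, turned up to 0.2 rad: two walls 30 mm high, 6 mm thick, 125 mm long, outside them 5 mm high feet out to 26 mm. Origin: inner corner at bench height. Rear leg: inner face x = 0, y from 0 to 125 mm; right leg: inner face y = 0, x from 0 to -125 mm; open to -x (robot) and +y (left). Fan fully home: centre at x = -67, y = +67 mm in this frame.
- multimeter: bystander: pocket multimeter, 150 x 74 x 44 mm, lying front left; origin at the centre of its underside, x along its length
- flux_dish: bystander: small white oval dish, 36 x 62 x 14 mm, at the front edge of the bench; origin at the centre of its underside, y along its length
- paste_tin: bystander: round tin with a red lid, 57 mm across, 68 mm high, standing behind the stop; origin at the centre of its underside
- solder_spool: bystander: solder reel, 60 mm across, 34 mm high, standing at the front of the bench; origin at the centre of its underside
- side_cutters: bystander: side cutters with red handles, 109 x 58 x 12 mm, lying front right; origin at the centre of the underside, x along the length
- screwdriver: bystander: blue screwdriver, 171 x 28 x 26 mm, lying across the back of the bench; origin at the centre of the underside, x along the length

How it is judged (in metres and radians):
At the end, for the whole second after the job is handed in: the fan lies flat and at rest on the bench in the corner stop, its centre no more than 3.5 mm short of fully home from the rear leg and from the right leg, and its sides parallel to the legs within 0.04 rad (x of fan in the frame of corner_stop between -0.0705 and -0.06 m and y of fan in the frame of corner_stop between 0.06 and 0.0705 m and (angle between the x axis of fan and the x axis of corner_stop, either way round below 0.04 rad or angle between the x axis of fan and the y axis of corner_stop, either way round below 0.04 rad) and height (world z) of fan below 0.004 m and angle between fan's own z axis and vertical below 0.03 rad and linear speed of fan below 0.01 m/s); the robot touches nothing.
It fails at once if the fan is lifted or tipped off the bench (10 mm or 0.15 rad) (height (world z) of fan above 0.01 m or angle between fan's own z axis and vertical above 0.15 rad).
It fails at once if the hand grips the fan's frame or reaches into it: the grasp point is inside the fan's outline (away from its corners) and lower than 14 mm above its top (z of the grasp point in the frame of fan below 0.055 m and ((x of the grasp point in the frame of fan between -0.067 and 0.067 m and y of the grasp point in the frame of fan between -0.024 and 0.024 m) or (x of the grasp point in the frame of fan between -0.024 and 0.024 m and y of the grasp point in the frame of fan between -0.067 and 0.067 m))).
It fails at once if the fingers squeeze the fan's frame between them (over 25 N with the grasp point inside its outline) (x of the grasp point in the frame of fan between -0.067 and 0.067 m and y of the grasp point in the frame of fan between -0.067 and 0.067 m and contact force between the fingers and fan above 25 N).
It fails at once if the fan is flung or struck (faster than 0.4 m/s) (linear speed of fan above 0.4 m/s).
It fails at once if another thing on the bench is pushed aside (more than 15 mm) (distance of any of multimeter, flux_dish, paste_tin, solder_spool, side_cutters, screwdriver from where it was at the start of the episode above 0.015 m).
It also fails if it takes over 64 s, if anything falls off the work surface, if the arm or the gripper's body presses on something with over 40 N, if the wrist force passes 120 N, or if a joint passes its speed limit or range.

ROBOT

A 6-joint arm with a two-finger parallel gripper is mounted at the origin on a cart in front of the work surface, level with it; the furniture and walls round the work are solid. World frame = base frame: x ahead of the robot, y to its left, z up, the work surface at z = 0. Lengths are in m, angles in degrees, forces in N, time in s.
With the tool pointing down it reaches from about 0.3 to 0.75 m from the base axis. Payload 8.5 kg.
Tool frame: the origin (TCP) lies on the mounting face of the last link; the fingertips stand 173 mm ahead of it and the grasp point (between the pads) lies 155 mm ahead of it (env.tips_ahead is the distance from the TCP to the fingertips, in m); z points along the fingers, x is the direction in which the jaws open and shut, and the axes are right-handed (so a half turn about z gives the same grasp; the last joint's range is limited). The gripper opens to 85 mm and grips with 20 to 120 N. Pads are 22 mm wide; open, the fingers measure 114 mm over their backs; the gripper's body (76 mm by 85 mm) begins 54 mm behind the grasp point. The pads swing forward as they close: fully open they stand 13 mm farther back than shut.
Start: joints at [52.122, 21.807, 74.336, -0, 83.858, -12.336], TCP at [0.237, 0.496, 0.405] pointing down, gripper open.
Joint ranges: [-178.18, 178.18], [-50.72, 133.34], [12.68, 142.11], [-81.47, 261.47], [9.98, 163.14], [-165.26, 165.26]. Speed limits (degrees/s): [136.94, 136.94, 180, 180, 180, 180].

INTERFACE

Orientations are given as a 3x3 rotation matrix whose columns are the frame's x, y, z axes.
In Python, from rig import env gives the robot as it stands. The module is installed in compiled form; this text tells all that it offers.
- The arm moves only by the tool step_arm, never from a script. Its argument "increments" is a list of rows, each an object of numbers: "x", "y", "z": the shift along the tool's x, y, z in cm; "wx", "wy", "wz": the turn, a rotation vector about the tool's x, y, z in rad; "gripper": the finger opening in cm, from 0 to 8.54. A call has 1 to 20 rows; each row shifts and turns the commanded pose from where the row before left it, along the tool's axes as they then stand; what a row does not reach is not made up. A row lasts 1/10 s, in which the tool goes at most 50 mm and 8.59 degrees, less where a joint would pass 70% of its speed; a pose out of reach is approached as far as the arm can. A call with a gripper value outside its range is refused whole. The fingers move at their own pace and stop on an object; "newtons" is the grip in N (left out, the last holds). Time passes only in rows, so rows that do not move let the fingers close. It gives the time, the measured TCP pose, the force and the opening at its end, in the units of the state.
- env.observe(): the state, without advancing time (a new reading comes with each control period).
- env.get_image(name): name is "side" or "top" or "wrist"; returns a dict with "color" (400x640x3 uint8, blue, green, red), "camera_matrix" (3x3 intrinsics, pixels), "rvec" (rotation vector, rad) and "tvec" (3), from world to camera coordinates, as OpenCV has them. Camera axes: x right, y down, z forward; pixel columns grow to the right and rows downward; lengths in m; the calibration is good to about 2 mm. A picture is of the moment at which its call begins. There is no depth.
- env.close_job(): hands the job in, once; it reports no verdict.
The state is a dict: "time_s": time; "q": joint angles; "qvel": joint speeds; "joint_efforts": joint torques, N m; "position": TCP position; "tool_rot": TCP orientation; "ft_force": force on the tool from outside, world axes, zero at the start; "wrist_torque": the same for the moment, N m; "grip_width": finger opening in m.
Only numpy, scipy, OpenCV 4.12 (cv2) and the standard library are available. Lean on these libraries where they do the work, as an engineer would, in place of code of your own. Each camera call takes 0.05 s, during which the arm holds its last target. There are 200 camera calls.

## Working session

There is one attempt and no reset: what is moved stays moved. The work goes in short steps, Python scripts to look and compute and a tool call to move; the robot and the scene stay as the last step left them, time stands still between calls to the robot, and variables do not carry over. Pictures are saved under pics/ and viewed, about 8 in all and at most 12, crops included, and the job is handed in when it is done.

Besides the shell and the picture viewer there is one more tool, called after ">>>" as name([rows], argument=value, ...), one row to a line, values as JSON. step_arm: Moves the arm, as the interface text tells. Its arguments: {"type":"object","properties":{"increments":{"type":"array"},"newtons":{"type":"number"}},"required":["increments"]}

```bash
mkdir -p pics; cat > h.py <<'E'
import numpy as np,cv2
from rig import env
def ray(im,uv,z):
    K=im["camera_matrix"];R=cv2.Rodrigues(np.array(im["rvec"],float))[0];t=np.array(im["tvec"],float).ravel()
    d=(R.T@np.linalg.inv(K)@np.c_[np.array(uv,float),np.ones(len(uv))].T).T
    c=-R.T@t
    return c+d*((z-c[2])/d[:,2])[:,None]
def proj(im,P):
    return cv2.projectPoints(np.array(P,float),np.array(im["rvec"],float),np.array(im["tvec"],float),np.array(im["camera_matrix"]),None)[0].reshape(-1,2)
E
python3 - <<'E'
from h import *
s=env.observe();print(s["position"],np.round(s["tool_rot"],3),s["ft_force"],s["time_s"])
import pickle
for n in("top","side"):
    im=env.get_image(n);cv2.imwrite(f"pics/{n}0.png",im["color"]);pickle.dump(im,open(n+"0.pkl","wb"))
    R=cv2.Rodrigues(np.array(im["rvec"],float))[0];print(n,-R.T@np.array(im["tvec"]).ravel(),R[2])
E
```

```text
[0.23710341 0.49620647 0.40410696] [[ 0.431  0.902 -0.001]
 [ 0.902 -0.431 -0.001]
 [-0.001 -0.    -1.   ]] [-0.67976444  0.16308128  1.01591023] 0.0
top [ 0.38113312 -0.03130997  1.03046134] [ 0.18211134  0.00638461 -0.98325719]
side [0.64618699 0.62213077 1.04653195] [-0.04894095 -0.53714382 -0.84206965]
```

View pics/top0.png

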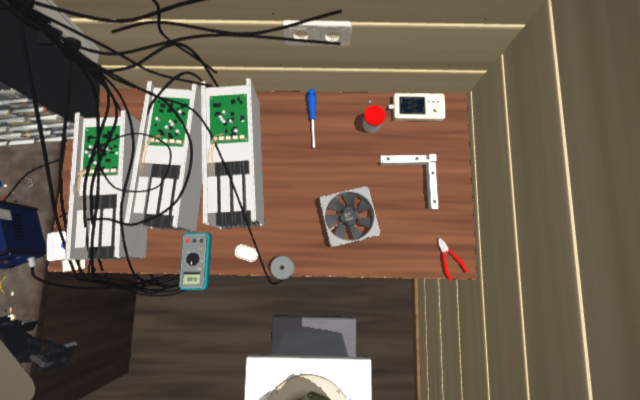

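View pics/side0.png

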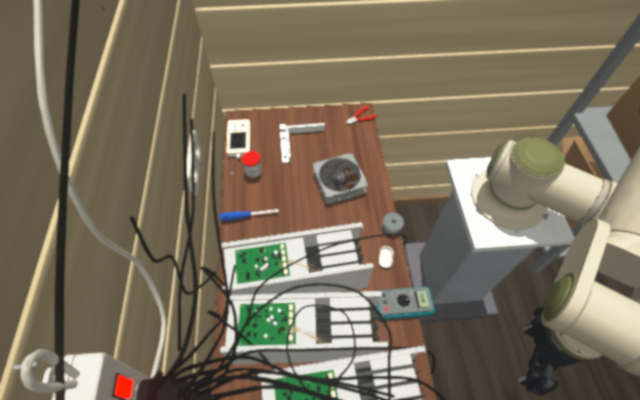

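The top view shows the fan at about (349,216) and the stop's corner near (431,160), legs running left and down. The side view agrees, with the fan at (340,177) and the stop at (287,130). I'll enlarge both to measure.

```bash
python3 - <<'E'
import cv2,numpy as np
t=cv2.imread("pics/top0.png")[140:260,310:450];s=cv2.imread("pics/side0.png")[110:215,270:380]
a=cv2.resize(t,None,fx=5,fy=5,interpolation=cv2.INTER_CUBIC)
cv2.imwrite("pics/tc.png",a)
b=cv2.resize(s,None,fx=5,fy=5,interpolation=cv2.INTER_CUBIC);cv2.imwrite("pics/sc.png",b)
E
```

```text
(no output)
```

View pics/tc.png

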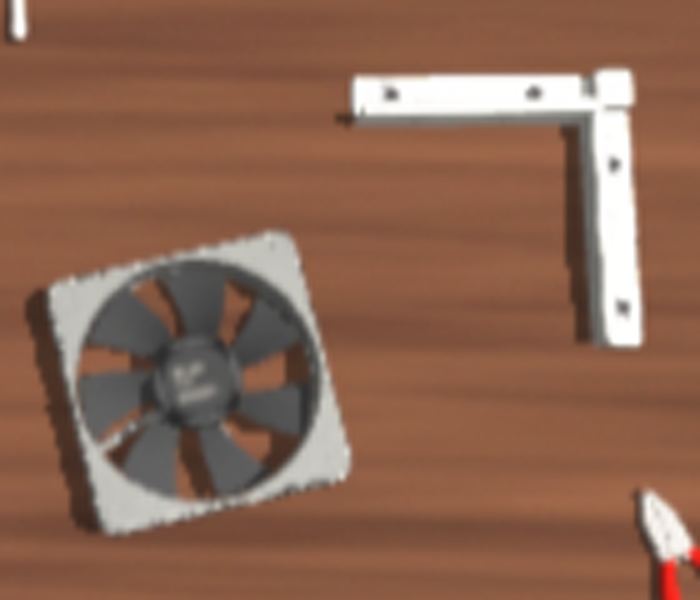

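View pics/sc.png

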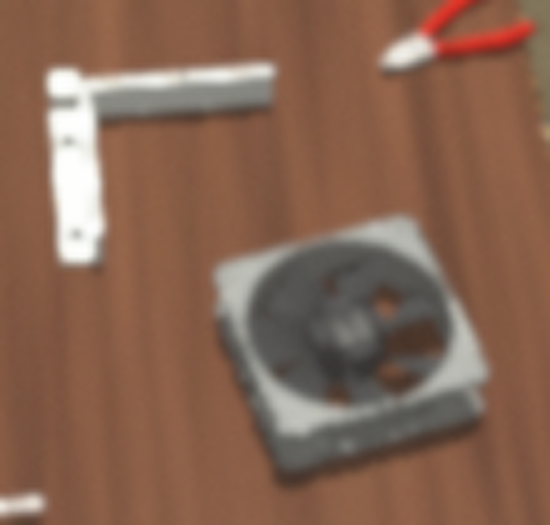

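```bash
python3 - <<'E'
from h import *
import pickle
T=pickle.load(open("top0.pkl","rb"));S=pickle.load(open("side0.pkl","rb"))
t=lambda p:(np.array(p,float)+.5)/5-.5+[310,140]
s=lambda p:(np.array(p,float)+.5)/5-.5+[270,110]
f=t([(48,284),(296,230),(353,482),(103,537)]);g=s([(214,270),(411,215),(488,378),(285,433)])
for im,p in((T,f),(S,g)):
    for z in (.041,):
        w=ray(im,p,z)[:,:2];print(z,w.round(4).tolist(),w.mean(0),np.linalg.norm(w-np.roll(w,-1,0),axis=1))
        e=w-np.roll(w,-1,0);a=np.degrees(np.arctan2(e[:,1],e[:,0]));print(a, (a+45)%90-45)
# order fan: height by triangulating, top TL,TR,BR,BL = far-left, far-right,near-right,near-left ; side: 
P=lambda im:np.array(im["camera_matrix"])@np.c_[cv2.Rodrigues(np.array(im["rvec"],float))[0],np.array(im["tvec"]).ravel()]
fc,gc=f.mean(0),g.mean(0)
X=cv2.triangulatePoints(P(T),P(S),fc[:,None],gc[:,None]);print("tri fan",(X[:3]/X[3]).T)
print("stop bottom z0 top: rearL, corner, rightend",ray(T,t([(356,124),(583,126),(592,342)]),0)[:,:2].round(4).tolist())
print("stop top z30:",ray(T,t([(356,117),(592,113),(606,345)]),.03)[:,:2].round(4).tolist())
print("side right leg top z30 (corner,end) bottom z0",ray(S,s([(98,96),(274,79)]),.03)[:,:2].round(4).tolist(),ray(S,s([(102,121),(272,104)]),0)[:,:2].round(4).tolist())
E
```

```text
0.041 [[0.561, -0.0217], [0.5924, -0.1527], [0.4596, -0.1815], [0.429, -0.0525]] [ 0.5105222 -0.1020981] [0.13472049 0.13591539 0.13259224 0.13552035]
[ 103.5004916    12.25802176  -76.65747379 -166.84550247] [13.5004916  12.25802176 13.34252621 13.15449753]
0.041 [[0.5914, -0.1441], [0.4633, -0.1781], [0.4331, -0.0499], [0.5588, -0.0203]] [ 0.51163784 -0.09811062] [0.13262527 0.13167741 0.12913188 0.12806565]
[  14.85981315  -76.75337982 -166.71981591  104.78621759] [14.85981315 13.24662018 13.28018409 14.78621759]
tri fan [[ 0.51072054 -0.10271351  0.03207212]]
stop bottom z0 top: rearL, corner, rightend [[0.6623, -0.1915], [0.6633, -0.318], [0.5415, -0.319]]
stop top z30: [[0.658, -0.1868], [0.6625, -0.3148], [0.5354, -0.318]]
side right leg top z30 (corner,end) bottom z0 [[0.6571, -0.3041], [0.5383, -0.3102]] [[0.6558, -0.3085], [0.5386, -0.3149]]
```

>>> step_arm([
  {"wz":-0.12,"gripper":8.54},
  {"wz":-0.12},
  {"wz":-0.12},
  {"wz":-0.12},
  {"x":-4,"y":0.88},
  {"x":-4,"y":0.88},
  {"x":-4,"y":0.88},
  {"x":-4,"y":0.88},
  {"x":-4,"y":0.88},
  {"x":-4,"y":0.88},
  {"x":-4,"y":0.88},
  {"x":-4,"y":0.88},
  {"x":-4,"y":0.88},
  {"x":-4,"y":0.88},
  {"x":-4,"y":0.88},
  {"x":-4,"y":0.88},
  {"x":-4,"y":0.88},
  {"x":-4,"y":0.88},
  {"x":-4,"y":0.88},
  {},
])

```text
invalid input at $.increments[0]: expected keys x, y, z, wx, wy, wz, gripper
```

```bash
python3 - <<'E'
from h import *
s=env.observe();R=s["tool_rot"];print(s["position"],np.round(R,3),s["ft_force"],s["time_s"],env.tips_ahead,s["q"])
im=env.get_image("wrist");cv2.imwrite("pics/w1.png",im["color"])
import pickle;pickle.dump(im,open("w1.pkl","wb"))
E
```

```text
[0.23713954 0.496221   0.40417151] [[ 0.431  0.902 -0.001]
 [ 0.902 -0.431 -0.001]
 [-0.001 -0.    -1.   ]] [ 0.28080704  0.3026933  -0.10025901] 0.1 0.1734 [ 5.21212775e+01  2.18389996e+01  7.43777503e+01 -9.14103738e-04
  8.38576346e+01 -1.23368174e+01]
```

View pics/w1.png

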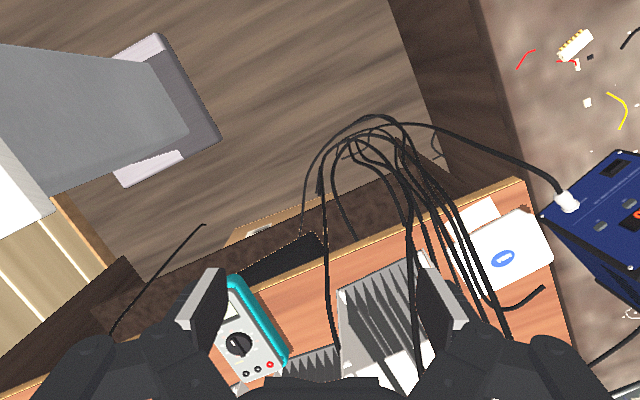

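The move was refused because every row needs all keys, so the wrist picture only shows the start pose, with the multimeter at (245,340) and the cables. I'm resending the move with full rows.

>>> step_arm([
  {"x":0,"y":0,"z":0,"wx":0,"wy":0,"wz":-0.12,"gripper":8.54},
  {"x":0,"y":0,"z":0,"wx":0,"wy":0,"wz":-0.12,"gripper":8.54},
  {"x":0,"y":0,"z":0,"wx":0,"wy":0,"wz":-0.12,"gripper":8.54},
  {"x":0,"y":0,"z":0,"wx":0,"wy":0,"wz":-0.12,"gripper":8.54},
  {"x":-4,"y":0.88,"z":0,"wx":0,"wy":0,"wz":0,"gripper":8.54},
  {"x":-4,"y":0.88,"z":0,"wx":0,"wy":0,"wz":0,"gripper":8.54},
  {"x":-4,"y":0.88,"z":0,"wx":0,"wy":0,"wz":0,"gripper":8.54},
  {"x":-4,"y":0.88,"z":0,"wx":0,"wy":0,"wz":0,"gripper":8.54},
  {"x":-4,"y":0.88,"z":0,"wx":0,"wy":0,"wz":0,"gripper":8.54},
  {"x":-4,"y":0.88,"z":0,"wx":0,"wy":0,"wz":0,"gripper":8.54},
  {"x":-4,"y":0.88,"z":0,"wx":0,"wy":0,"wz":0,"gripper":8.54},
  {"x":-4,"y":0.88,"z":0,"wx":0,"wy":0,"wz":0,"gripper":8.54},
  {"x":-4,"y":0.88,"z":0,"wx":0,"wy":0,"wz":0,"gripper":8.54},
  {"x":-4,"y":0.88,"z":0,"wx":0,"wy":0,"wz":0,"gripper":8.54},
  {"x":-4,"y":0.88,"z":0,"wx":0,"wy":0,"wz":0,"gripper":8.54},
  {"x":-4,"y":0.88,"z":0,"wx":0,"wy":0,"wz":0,"gripper":8.54},
  {"x":-4,"y":0.88,"z":0,"wx":0,"wy":0,"wz":0,"gripper":8.54},
  {"x":-4,"y":0.88,"z":0,"wx":0,"wy":0,"wz":0,"gripper":8.54},
  {"x":-4,"y":0.88,"z":0,"wx":0,"wy":0,"wz":0,"gripper":8.54},
  {"x":0,"y":0,"z":0,"wx":0,"wy":0,"wz":0,"gripper":8.54},
])

```text
time_s: 2.15
position: [0.3905, -0.1025, 0.4044]
tool_rot: [[-0.03, 1.0, -0.0], [1.0, 0.03, -0.001], [-0.001, -0.0, -1.0]]
ft_force: [0.5, 0.3, -0.1]
grip_width: 0.0853
```

```bash
python3 - <<'E'
from h import *
s=env.observe();R=s["tool_rot"];print(s["position"],np.round(R,3),s["ft_force"],s["time_s"],s["q"])
im=env.get_image("wrist");cv2.imwrite("pics/w2.png",im["color"])
import pickle;pickle.dump(im,open("w2.pkl","wb"))
R=cv2.Rodrigues(np.array(im["rvec"],float))[0];print(-R.T@np.array(im["tvec"]).ravel(),R)
print(proj(im,[(.511,-.101,.041),(.662,-.316,0)]))
E
```

```text
[ 0.39049397 -0.10252365  0.40441799] [[-0.03   1.    -0.   ]
 [ 1.     0.03  -0.001]
 [-0.001 -0.    -1.   ]] [ 0.49609632  0.25342205 -0.0989436 ] 2.15 [-3.16231356e+01  6.95964398e+00  9.52257206e+01 -3.68317402e-02
  7.77931233e+01 -1.23317352e+02]
[ 0.30535975 -0.10461797  0.37298879] [[-3.07566909e-02  9.99526605e-01 -7.69162257e-04]
 [ 9.43601493e-01  2.92895834e-02  3.29785299e-01]
 [ 3.29651709e-01  9.41732184e-03 -9.44055647e-01]]
[[319.15965898 275.06158848]
 [163.6695943  348.53706042]]
```

View pics/w2.png

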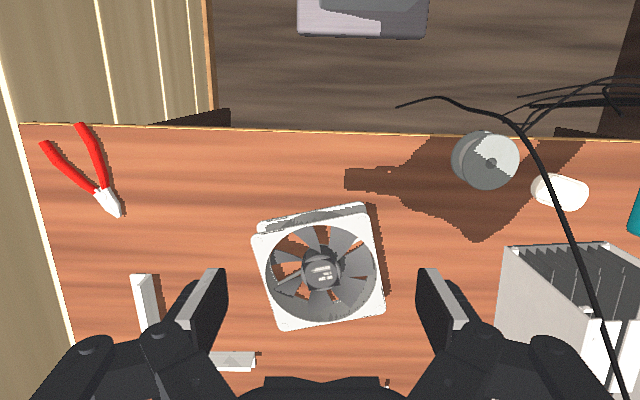

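The wrist view shows the fan's top corners at about (251,237), (368,208), (386,314) and (277,332). The path between the hand and the fan is free, and the spool at (485,160) is well off to the side.

```bash
python3 - <<'E'
from h import *
import pickle
im=pickle.load(open("w2.pkl","rb"))
w=ray(im,[(251,239),(369,212),(386,314),(277,332)],.041)[:,:2]
e=w-np.roll(w,-1,0);print(w.round(4),w.mean(0),np.linalg.norm(e,axis=1),(np.degrees(np.arctan2(e[:,1],e[:,0]))+45)%90-45)
print("stop",ray(im,[(155,275),(256,353)],.03).round(4),"spool",ray(im,[(490,165)],.034),ray(im,[(450,160)],.034))
T=pickle.load(open("top0.pkl","rb"));print("tin",ray(T,[(374,115)],.068))
E
```

```text
[[ 0.4677 -0.1774]
 [ 0.4318 -0.0499]
 [ 0.5622 -0.0192]
 [ 0.5929 -0.1504]] [ 0.5136392  -0.09924419] [0.132499   0.13389941 0.13474681 0.12803274] [15.70900766 13.23356811 13.16304702 12.17230971]
stop [[ 0.5238 -0.2955  0.03  ]
 [ 0.6368 -0.1797  0.03  ]] spool [[0.37827199 0.07305805 0.034     ]] [[0.3742989  0.03061568 0.034     ]]
tin [[ 0.77973541 -0.16416985  0.068     ]]
```

>>> step_arm([
  {"x":0,"y":0,"z":3.1,"wx":0,"wy":0,"wz":0,"gripper":8.54},
  {"x":0,"y":0,"z":3.1,"wx":0,"wy":0,"wz":0,"gripper":8.54},
  {"x":0,"y":0,"z":3.1,"wx":0,"wy":0,"wz":0,"gripper":8.54},
  {"x":0,"y":0,"z":3.1,"wx":0,"wy":0,"wz":0,"gripper":8.54},
  {"x":0,"y":0,"z":3.1,"wx":0,"wy":0,"wz":0,"gripper":8.54},
  {"x":0,"y":0,"z":3.1,"wx":0,"wy":0,"wz":0,"gripper":8.54},
  {"x":0,"y":0,"z":2.1,"wx":0,"wy":0,"wz":0,"gripper":8.54},
  {"x":0,"y":0,"z":1,"wx":0,"wy":0,"wz":0,"gripper":8.54},
  {"x":0,"y":0,"z":0,"wx":0,"wy":0,"wz":0,"gripper":8.54},
  {"x":0,"y":0.5,"z":0,"wx":0,"wy":0,"wz":0,"gripper":8.54},
  {"x":0,"y":0.5,"z":0,"wx":0,"wy":0,"wz":0,"gripper":8.54},
  {"x":0,"y":0.5,"z":0,"wx":0,"wy":0,"wz":0,"gripper":8.54},
  {"x":0,"y":0.5,"z":0,"wx":0,"wy":0,"wz":0,"gripper":8.54},
  {"x":0,"y":0.5,"z":0,"wx":0,"wy":0,"wz":0,"gripper":8.54},
  {"x":0,"y":0.5,"z":0,"wx":0,"wy":0,"wz":0,"gripper":8.54},
  {"x":0,"y":0.5,"z":0,"wx":0,"wy":0,"wz":0,"gripper":8.54},
  {"x":0,"y":0.5,"z":0,"wx":0,"wy":0,"wz":0,"gripper":8.54},
  {"x":0,"y":0.5,"z":0,"wx":0,"wy":0,"wz":0,"gripper":8.54},
  {"x":0,"y":0.5,"z":0,"wx":0,"wy":0,"wz":0,"gripper":8.54},
  {"x":0,"y":0.5,"z":0,"wx":0,"wy":0,"wz":0,"gripper":8.54},
])

```text
time_s: 4.2
position: [0.4449, -0.097, 0.1877]
tool_rot: [[-0.034, 0.999, -0.0], [0.999, 0.034, 0.0], [0.0, -0.0, -1.0]]
ft_force: [-2.3, 0.7, 0.5]
grip_width: 0.0855
```

>>> step_arm([
  {"x":0,"y":0.5,"z":0,"wx":0,"wy":0,"wz":0,"gripper":8.54},
  {"x":0,"y":0.5,"z":0,"wx":0,"wy":0,"wz":0,"gripper":8.54},
  {"x":0,"y":0.5,"z":0,"wx":0,"wy":0,"wz":0,"gripper":8.54},
  {"x":0,"y":0.5,"z":0,"wx":0,"wy":0,"wz":0,"gripper":8.54},
  {"x":0,"y":0.5,"z":0,"wx":0,"wy":0,"wz":0,"gripper":8.54},
  {"x":0,"y":0.5,"z":0,"wx":0,"wy":0,"wz":0,"gripper":8.54},
  {"x":0,"y":0.5,"z":0,"wx":0,"wy":0,"wz":0,"gripper":8.54},
  {"x":0,"y":0.5,"z":0,"wx":0,"wy":0,"wz":0,"gripper":8.54},
  {"x":0,"y":0.5,"z":0,"wx":0,"wy":0,"wz":0,"gripper":8.54},
  {"x":0,"y":0.5,"z":0,"wx":0,"wy":0,"wz":0,"gripper":8.54},
  {"x":0,"y":0,"z":0,"wx":0,"wy":0,"wz":0,"gripper":8.54},
])

```text
time_s: 5.3
position: [0.4952, -0.0954, 0.1878]
tool_rot: [[-0.034, 0.999, 0.001], [0.999, 0.034, -0.0], [-0.0, 0.001, -1.0]]
ft_force: [0.4, -0.3, -0.2]
grip_width: 0.0857
```

```bash
cat > look.py <<'E'
from h import *
import sys,pickle
n=sys.argv[1]
T=env.get_image("top");S=env.get_image("side");pickle.dump((T,S),open(n+".pkl","wb"))
t=cv2.resize(T["color"][130:250,330:450],None,fx=5,fy=5,interpolation=cv2.INTER_CUBIC)[:600,:400*2]
s=cv2.resize(S["color"][110:210,265:365],None,fx=5,fy=5,interpolation=cv2.INTER_CUBIC)
cv2.imwrite(f"pics/{n}t.png",t);cv2.imwrite(f"pics/{n}s.png",s)
E
python3 look.py a
```

```text
(no output)
```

View pics/at.png

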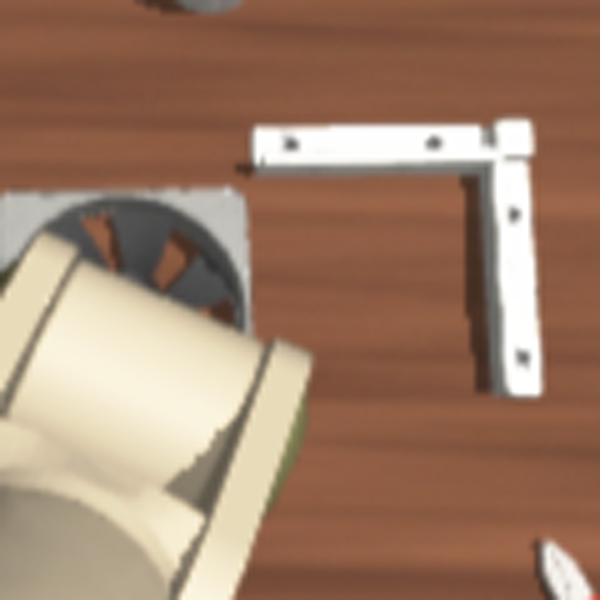

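The hand's push has squared the fan up. Its far edge now runs (20,193) to (240,188) in the crop, with its far-right corner at about (246,188). I'll work out the remaining gap.

```bash
python3 - <<'E'
from h import *
import pickle
T,S=pickle.load(open("a.pkl","rb"))
t=lambda p:(np.array(p,float)+.5)/5-.5+[330,130]
print("fan",ray(T,t([(20,193),(246,188),(252,320)]),.041).round(4)[:,:2].tolist())
print("stop top",ray(T,t([(255,166),(490,163),(505,393)]),.03).round(4)[:,:2].tolist())
print("stop bot",ray(T,t([(255,172),(483,173),(492,392)]),0).round(4)[:,:2].tolist())
E
```

```text
fan [[0.6384, -0.0588], [0.6432, -0.1797], [0.5714, -0.1821]]
stop top [[0.6586, -0.1863], [0.6625, -0.3137], [0.5364, -0.3175]]
stop bot [[0.6634, -0.1909], [0.6651, -0.3181], [0.5415, -0.319]]
```

>>> step_arm([
  {"x":0,"y":0.4,"z":0,"wx":0,"wy":0,"wz":0,"gripper":8.54},
  {"x":0,"y":0.4,"z":0,"wx":0,"wy":0,"wz":0,"gripper":8.54},
  {"x":0,"y":0.3,"z":0,"wx":0,"wy":0,"wz":0,"gripper":8.54},
  {"x":0,"y":0,"z":0,"wx":0,"wy":0,"wz":0,"gripper":8.54},
  {"x":0,"y":-1.25,"z":0,"wx":0,"wy":0,"wz":0,"gripper":8.54},
  {"x":0,"y":-1.25,"z":0,"wx":0,"wy":0,"wz":0,"gripper":8.54},
  {"x":0,"y":0,"z":-3,"wx":0,"wy":0,"wz":0,"gripper":8.54},
  {"x":0,"y":0,"z":-3,"wx":0,"wy":0,"wz":0,"gripper":8.54},
  {"x":0,"y":0,"z":-3,"wx":0,"wy":0,"wz":0,"gripper":8.54},
  {"x":0,"y":0,"z":-3,"wx":0,"wy":0,"wz":0,"gripper":8.54},
  {"x":2.3,"y":2.5,"z":0,"wx":0,"wy":0,"wz":0,"gripper":8.54},
  {"x":2.3,"y":2.5,"z":0,"wx":0,"wy":0,"wz":0,"gripper":8.54},
  {"x":2.3,"y":2.5,"z":0,"wx":0,"wy":0,"wz":0,"gripper":8.54},
  {"x":2.3,"y":2.5,"z":0,"wx":0,"wy":0,"wz":0,"gripper":8.54},
])

```text
time_s: 6.8
position: [0.5782, 0.0007, 0.3079]
tool_rot: [[-0.034, 0.999, 0.001], [0.999, 0.034, -0.0], [-0.0, 0.001, -1.0]]
ft_force: [0.8, -0.6, 0.5]
grip_width: 0.0852
```

>>> step_arm([
  {"x":0,"y":0,"z":0,"wx":0,"wy":0,"wz":0.131,"gripper":8.54},
  {"x":0,"y":0,"z":0,"wx":0,"wy":0,"wz":0.131,"gripper":8.54},
  {"x":0,"y":0,"z":0,"wx":0,"wy":0,"wz":0.131,"gripper":8.54},
  {"x":0,"y":0,"z":0,"wx":0,"wy":0,"wz":0.131,"gripper":8.54},
  {"x":0,"y":0,"z":0,"wx":0,"wy":0,"wz":0.131,"gripper":8.54},
  {"x":0,"y":0,"z":0,"wx":0,"wy":0,"wz":0.131,"gripper":8.54},
  {"x":0,"y":0,"z":0,"wx":0,"wy":0,"wz":0.131,"gripper":8.54},
  {"x":0,"y":0,"z":0,"wx":0,"wy":0,"wz":0.131,"gripper":8.54},
  {"x":0,"y":0,"z":0,"wx":0,"wy":0,"wz":0.131,"gripper":8.54},
  {"x":0,"y":0,"z":0,"wx":0,"wy":0,"wz":0.131,"gripper":8.54},
  {"x":0,"y":0,"z":0,"wx":0,"wy":0,"wz":0.131,"gripper":8.54},
  {"x":0,"y":0,"z":0,"wx":0,"wy":0,"wz":0.131,"gripper":8.54},
  {"x":0,"y":0,"z":0,"wx":0,"wy":0,"wz":0,"gripper":8.54},
])

```text
time_s: 8.1
position: [0.5774, -0.0004, 0.3078]
tool_rot: [[0.999, 0.032, 0.001], [0.032, -0.999, 0.0], [0.001, -0.0, -1.0]]
ft_force: [-0.1, -0.1, 0.6]
grip_width: 0.0853
```

```bash
python3 - <<'E'
from h import *
import pickle
s=env.observe();print(s["position"],s["q"],s["time_s"])
im=env.get_image("wrist");pickle.dump(im,open("w3.pkl","wb"));cv2.imwrite("pics/w3.png",im["color"])
E
```

```text
[ 5.77387126e-01 -4.22727569e-04  3.07772670e-01] [-1.17849326e+01  2.93693003e+01  7.86184563e+01  7.83520453e-03
  7.19828228e+01 -1.36169088e+01] 8.1
```

View pics/w3.png

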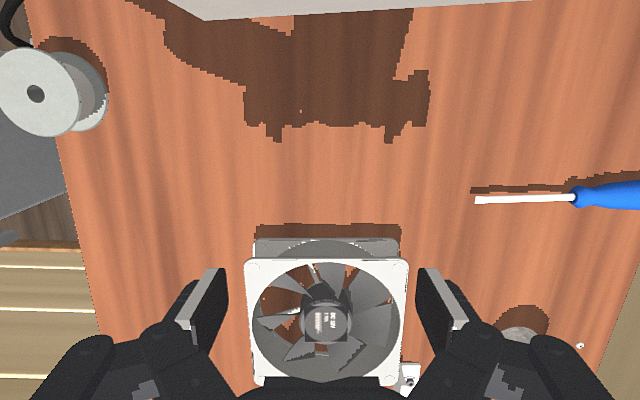

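The fan is square to the hand, with its left top edge running (246,260) to (408,260) and the area in front of that face clear. The screwdriver tip at (475,200) is away from the path.

```bash
python3 - <<'E'
from h import *
import pickle
im=pickle.load(open("w3.pkl","rb"))
print(ray(im,[(246,260),(408,260)],.041).round(4)[:,:2].tolist(),"sd tip",ray(im,[(475,200)],.013).round(3))
E
```

```text
[[0.519, -0.0485], [0.6485, -0.0444]] sd tip [[ 0.707 -0.001  0.013]]
```

>>> step_arm([
  {"x":0,"y":0,"z":3.5,"wx":0,"wy":0,"wz":0,"gripper":8.54},
  {"x":0,"y":0,"z":3.5,"wx":0,"wy":0,"wz":0,"gripper":8.54},
  {"x":0,"y":0,"z":3.5,"wx":0,"wy":0,"wz":0,"gripper":8.54},
  {"x":0,"y":0,"z":1.5,"wx":0,"wy":0,"wz":0,"gripper":8.54},
  {"x":0,"y":0,"z":0,"wx":0,"wy":0,"wz":0,"gripper":8.54},
  {"x":0,"y":0.7,"z":0,"wx":0,"wy":0,"wz":0,"gripper":8.54},
  {"x":0,"y":0.7,"z":0,"wx":0,"wy":0,"wz":0,"gripper":8.54},
  {"x":0,"y":0.7,"z":0,"wx":0,"wy":0,"wz":0,"gripper":8.54},
  {"x":0,"y":0.4,"z":0,"wx":0,"wy":0,"wz":0,"gripper":8.54},
  {"x":0,"y":0.4,"z":0,"wx":0,"wy":0,"wz":0,"gripper":8.54},
  {"x":0,"y":0.4,"z":0,"wx":0,"wy":0,"wz":0,"gripper":8.54},
  {"x":0,"y":0.6,"z":0,"wx":0,"wy":0,"wz":0,"gripper":8.54},
  {"x":0,"y":0.6,"z":0,"wx":0,"wy":0,"wz":0,"gripper":8.54},
  {"x":0,"y":0.6,"z":0,"wx":0,"wy":0,"wz":0,"gripper":8.54},
  {"x":0,"y":0.6,"z":0,"wx":0,"wy":0,"wz":0,"gripper":8.54},
  {"x":0,"y":0.6,"z":0,"wx":0,"wy":0,"wz":0,"gripper":8.54},
  {"x":0,"y":0.6,"z":0,"wx":0,"wy":0,"wz":0,"gripper":8.54},
  {"x":0,"y":0.6,"z":0,"wx":0,"wy":0,"wz":0,"gripper":8.54},
  {"x":0,"y":0.6,"z":0,"wx":0,"wy":0,"wz":0,"gripper":8.54},
  {"x":0,"y":0.6,"z":0,"wx":0,"wy":0,"wz":0,"gripper":8.54},
])

```text
time_s: 10.15
position: [0.5802, -0.0878, 0.1878]
tool_rot: [[0.999, 0.033, 0.0], [0.033, -0.999, 0.0], [0.0, -0.0, -1.0]]
ft_force: [1.4, 4.0, 4.1]
grip_width: 0.0853
```

>>> step_arm([
  {"x":0,"y":0.6,"z":0,"wx":0,"wy":0,"wz":0,"gripper":8.54},
  {"x":0,"y":0.6,"z":0,"wx":0,"wy":0,"wz":0,"gripper":8.54},
  {"x":0,"y":0.6,"z":0,"wx":0,"wy":0,"wz":0,"gripper":8.54},
  {"x":0,"y":0.6,"z":0,"wx":0,"wy":0,"wz":0,"gripper":8.54},
  {"x":0,"y":0.6,"z":0,"wx":0,"wy":0,"wz":0,"gripper":8.54},
  {"x":0,"y":0.6,"z":0,"wx":0,"wy":0,"wz":0,"gripper":8.54},
  {"x":0,"y":0.6,"z":0,"wx":0,"wy":0,"wz":0,"gripper":8.54},
  {"x":0,"y":0.6,"z":0,"wx":0,"wy":0,"wz":0,"gripper":8.54},
  {"x":0,"y":0,"z":0,"wx":0,"wy":0,"wz":0,"gripper":8.54},
])

```text
time_s: 11.05
position: [0.5818, -0.1364, 0.1875]
tool_rot: [[0.999, 0.032, -0.0], [0.032, -0.999, -0.001], [-0.0, 0.001, -1.0]]
ft_force: [-0.5, 0.8, 0.1]
grip_width: 0.0858
```

```bash
python3 look.py b; python3 -c "
import cv2,numpy as np
a=cv2.imread('pics/bt.png')[:500,:];b=cv2.imread('pics/bs.png');cv2.imwrite('pics/b.png',cv2.resize(np.hstack([a[:,:600],b]),(800,364)))"
```

```text
(no output)
```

View pics/b.png

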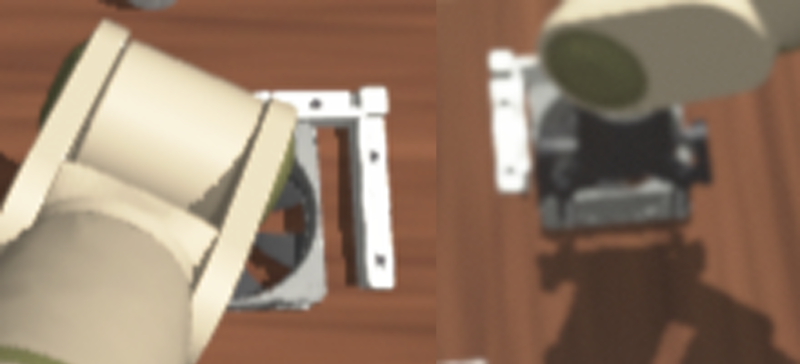

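The fan is in line with the stop. Its right edge is at about (322,200) and the right leg starts at about (355,200), so roughly 3 cm remains. I'll keep pushing, slower near contact and watching the force.

>>> step_arm([
  {"x":0,"y":0.5,"z":0,"wx":0,"wy":0,"wz":0,"gripper":8.54},
  {"x":0,"y":0.5,"z":0,"wx":0,"wy":0,"wz":0,"gripper":8.54},
  {"x":0,"y":0.5,"z":0,"wx":0,"wy":0,"wz":0,"gripper":8.54},
  {"x":0,"y":0.5,"z":0,"wx":0,"wy":0,"wz":0,"gripper":8.54},
  {"x":0,"y":0.2,"z":0,"wx":0,"wy":0,"wz":0,"gripper":8.54},
  {"x":0,"y":0.2,"z":0,"wx":0,"wy":0,"wz":0,"gripper":8.54},
])

```text
time_s: 11.75
position: [0.5825, -0.1596, 0.1877]
tool_rot: [[0.999, 0.033, -0.0], [0.033, -0.999, 0.0], [-0.0, -0.0, -1.0]]
ft_force: [-0.9, 1.2, -1.3]
grip_width: 0.0857
```

>>> step_arm([
  {"x":0,"y":0.15,"z":0,"wx":0,"wy":0,"wz":0,"gripper":8.54},
  {"x":0,"y":0.15,"z":0,"wx":0,"wy":0,"wz":0,"gripper":8.54},
])

```text
time_s: 11.95
position: [0.5827, -0.1624, 0.1877]
tool_rot: [[0.999, 0.033, -0.0], [0.033, -0.999, 0.0], [-0.0, -0.0, -1.0]]
ft_force: [0.2, 0.9, -1.2]
grip_width: 0.0857
```

>>> step_arm([
  {"x":0,"y":0.1,"z":0,"wx":0,"wy":0,"wz":0,"gripper":8.54},
  {"x":0,"y":0.1,"z":0,"wx":0,"wy":0,"wz":0,"gripper":8.54},
])

```text
time_s: 12.15
position: [0.5827, -0.1644, 0.1877]
tool_rot: [[0.999, 0.033, 0.0], [0.033, -0.999, -0.0], [0.0, 0.0, -1.0]]
ft_force: [-0.6, 0.4, -0.8]
grip_width: 0.0855
```

>>> step_arm([
  {"x":0,"y":0.1,"z":0,"wx":0,"wy":0,"wz":0,"gripper":8.54},
  {"x":0,"y":0.1,"z":0,"wx":0,"wy":0,"wz":0,"gripper":8.54},
])

```text
time_s: 12.35
position: [0.5828, -0.1664, 0.1877]
tool_rot: [[0.999, 0.033, 0.0], [0.033, -0.999, -0.0], [0.0, 0.0, -1.0]]
ft_force: [-0.0, 0.9, -0.7]
grip_width: 0.0857
```

>>> step_arm([
  {"x":0,"y":0.1,"z":0,"wx":0,"wy":0,"wz":0,"gripper":8.54},
  {"x":0,"y":0.1,"z":0,"wx":0,"wy":0,"wz":0,"gripper":8.54},
])

```text
time_s: 12.55
position: [0.5829, -0.1684, 0.1877]
tool_rot: [[0.999, 0.033, -0.0], [0.033, -0.999, 0.0], [-0.0, -0.0, -1.0]]
ft_force: [-1.0, 0.2, -0.6]
grip_width: 0.0856
```

>>> step_arm([
  {"x":0,"y":0.1,"z":0,"wx":0,"wy":0,"wz":0,"gripper":8.54},
  {"x":0,"y":0.1,"z":0,"wx":0,"wy":0,"wz":0,"gripper":8.54},
])

```text
time_s: 12.75
position: [0.5829, -0.1704, 0.1877]
tool_rot: [[0.999, 0.033, -0.0], [0.033, -0.999, 0.0], [-0.0, -0.0, -1.0]]
ft_force: [-0.2, 1.5, -0.8]
grip_width: 0.0851
```

>>> step_arm([
  {"x":0,"y":0.1,"z":0,"wx":0,"wy":0,"wz":0,"gripper":8.54},
  {"x":0,"y":0.1,"z":0,"wx":0,"wy":0,"wz":0,"gripper":8.54},
])

```text
time_s: 12.95
position: [0.583, -0.1716, 0.1877]
tool_rot: [[0.999, 0.033, -0.0], [0.033, -0.999, 0.002], [-0.0, -0.002, -1.0]]
ft_force: [1.3, 11.7, 1.8]
grip_width: 0.0856
```

```bash
python3 look.py c; python3 -c "
import cv2,numpy as np
a=cv2.imread('pics/ct.png')[:500,200:];b=cv2.imread('pics/cs.png')[:,:400];cv2.imwrite('pics/c.png',np.hstack([a,b]))"
```

```text
(no output)
```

View pics/c.png

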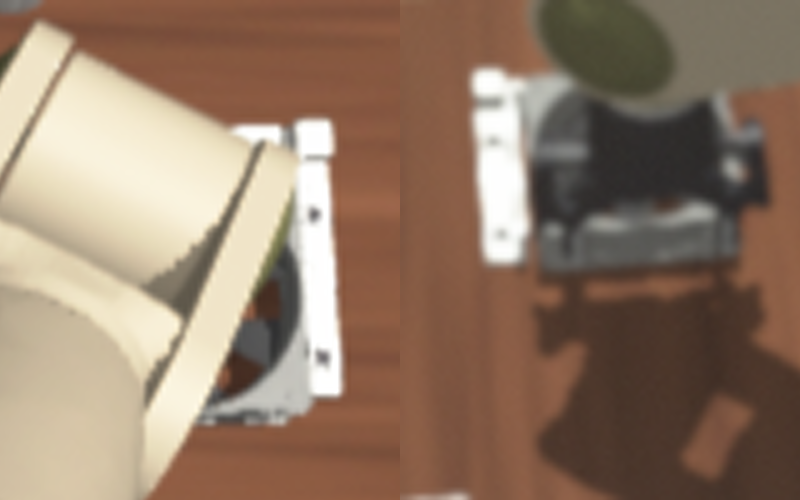

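The fan is now against the right leg. The right finger force rose to 11.7 N, and the gap between frame and leg has closed at (305,370). Next I back off and go round to the near face.

>>> step_arm([
  {"x":0,"y":0.05,"z":0,"wx":0,"wy":0,"wz":0,"gripper":8.54},
  {"x":0,"y":-0.4,"z":0,"wx":0,"wy":0,"wz":0,"gripper":8.54},
  {"x":0,"y":-1.2,"z":0,"wx":0,"wy":0,"wz":0,"gripper":8.54},
  {"x":0,"y":-1.2,"z":0,"wx":0,"wy":0,"wz":0,"gripper":8.54},
  {"x":0,"y":-1.2,"z":0,"wx":0,"wy":0,"wz":0,"gripper":8.54},
  {"x":0,"y":0,"z":-3,"wx":0,"wy":0,"wz":0,"gripper":8.54},
  {"x":0,"y":0,"z":-3,"wx":0,"wy":0,"wz":0,"gripper":8.54},
  {"x":0,"y":0,"z":-3,"wx":0,"wy":0,"wz":0,"gripper":8.54},
  {"x":0,"y":0,"z":-3,"wx":0,"wy":0,"wz":0,"gripper":8.54},
  {"x":-3,"y":0,"z":0,"wx":0,"wy":0,"wz":0,"gripper":8.54},
  {"x":-3,"y":0,"z":0,"wx":0,"wy":0,"wz":0,"gripper":8.54},
  {"x":-3,"y":2.7,"z":0,"wx":0,"wy":0,"wz":0,"gripper":8.54},
  {"x":-3,"y":2.7,"z":0,"wx":0,"wy":0,"wz":0,"gripper":8.54},
  {"x":0,"y":2.7,"z":0,"wx":0,"wy":0,"wz":0,"gripper":8.54},
  {"x":0,"y":2.7,"z":0,"wx":0,"wy":0,"wz":0,"gripper":8.54},
])

```text
time_s: 14.55
position: [0.4647, -0.245, 0.3082]
tool_rot: [[0.999, 0.033, 0.0], [0.033, -0.999, -0.0], [0.0, 0.0, -1.0]]
ft_force: [-0.1, -1.0, -0.6]
grip_width: 0.0853
```

>>> step_arm([
  {"x":0,"y":0,"z":0,"wx":0,"wy":0,"wz":-0.131,"gripper":8.54},
  {"x":0,"y":0,"z":0,"wx":0,"wy":0,"wz":-0.131,"gripper":8.54},
  {"x":0,"y":0,"z":0,"wx":0,"wy":0,"wz":-0.131,"gripper":8.54},
  {"x":0,"y":0,"z":0,"wx":0,"wy":0,"wz":-0.131,"gripper":8.54},
  {"x":0,"y":0,"z":0,"wx":0,"wy":0,"wz":-0.131,"gripper":8.54},
  {"x":0,"y":0,"z":0,"wx":0,"wy":0,"wz":-0.131,"gripper":8.54},
  {"x":0,"y":0,"z":0,"wx":0,"wy":0,"wz":-0.131,"gripper":8.54},
  {"x":0,"y":0,"z":0,"wx":0,"wy":0,"wz":-0.131,"gripper":8.54},
  {"x":0,"y":0,"z":0,"wx":0,"wy":0,"wz":-0.131,"gripper":8.54},
  {"x":0,"y":0,"z":0,"wx":0,"wy":0,"wz":-0.131,"gripper":8.54},
  {"x":0,"y":0,"z":0,"wx":0,"wy":0,"wz":-0.131,"gripper":8.54},
  {"x":0,"y":0,"z":0,"wx":0,"wy":0,"wz":-0.131,"gripper":8.54},
  {"x":0,"y":0,"z":0,"wx":0,"wy":0,"wz":0,"gripper":8.54},
])

```text
time_s: 15.85
position: [0.4654, -0.244, 0.3078]
tool_rot: [[-0.036, 0.999, -0.0], [0.999, 0.036, -0.0], [-0.0, -0.0, -1.0]]
ft_force: [0.4, -0.3, -0.5]
grip_width: 0.0852
```

```bash
python3 - <<'E'
from h import *
import pickle
s=env.observe();print(s["position"],s["q"],s["time_s"])
im=env.get_image("wrist");pickle.dump(im,open("w4.pkl","wb"));cv2.imwrite("pics/w4.png",im["color"])
E
```

```text
[ 0.46543013 -0.24403324  0.30775837] [-4.05876306e+01  2.47474428e+01  8.70735859e+01 -5.93803993e-03
  6.81760547e+01 -1.32643848e+02] 15.85
```

View pics/w4.png

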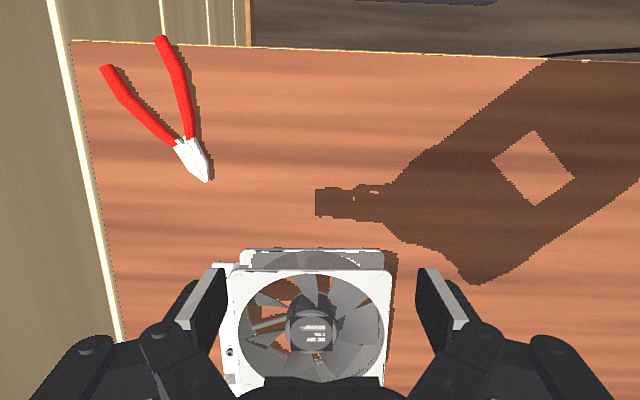

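The fan lies against the right leg, with its near top edge running (229,271) to (391,269). The cutters' tip at (207,181) is clear of the hand.

```bash
python3 - <<'E'
from h import *
import pickle
im=pickle.load(open("w4.pkl","rb"))
w=ray(im,[(229,272),(391,269)],.041)[:,:2];e=w[0]-w[1];print(w.round(4),np.degrees(np.arctan2(e[0],-e[1])),"cut",ray(im,[(207,181)],.01).round(3))
E
```

```text
[[ 0.5259 -0.3162]
 [ 0.5183 -0.1852]] 3.33472327693972 cut [[ 0.459 -0.339  0.01 ]]
```

>>> step_arm([
  {"x":0,"y":0,"z":3.5,"wx":0,"wy":0,"wz":0,"gripper":8.54},
  {"x":0,"y":0,"z":3.5,"wx":0,"wy":0,"wz":0,"gripper":8.54},
  {"x":0,"y":0,"z":3.5,"wx":0,"wy":0,"wz":0,"gripper":8.54},
  {"x":0,"y":0,"z":1.5,"wx":0,"wy":0,"wz":0,"gripper":8.54},
  {"x":0,"y":0,"z":0,"wx":0,"wy":0,"wz":0,"gripper":8.54},
  {"x":0,"y":0.7,"z":0,"wx":0,"wy":0,"wz":0,"gripper":8.54},
  {"x":0,"y":0.7,"z":0,"wx":0,"wy":0,"wz":0,"gripper":8.54},
  {"x":0,"y":0.7,"z":0,"wx":0,"wy":0,"wz":0,"gripper":8.54},
  {"x":0,"y":0.7,"z":0,"wx":0,"wy":0,"wz":0,"gripper":8.54},
  {"x":0,"y":0.4,"z":0,"wx":0,"wy":0,"wz":0,"gripper":8.54},
  {"x":0,"y":0.3,"z":0,"wx":0,"wy":0,"wz":0,"gripper":8.54},
  {"x":0,"y":0.3,"z":0,"wx":0,"wy":0,"wz":0,"gripper":8.54},
  {"x":0,"y":0.2,"z":0,"wx":0,"wy":0,"wz":0,"gripper":8.54},
  {"x":0,"y":0.2,"z":0,"wx":0,"wy":0,"wz":0,"gripper":8.54},
])

```text
time_s: 17.3
position: [0.5074, -0.2433, 0.1877]
tool_rot: [[-0.034, 0.999, -0.0], [0.999, 0.034, 0.0], [0.0, -0.0, -1.0]]
ft_force: [-1.1, -0.3, -0.0]
grip_width: 0.0851
```

>>> step_arm([
  {"x":0,"y":0.1,"z":0,"wx":0,"wy":0,"wz":0,"gripper":8.54},
  {"x":0,"y":0.1,"z":0,"wx":0,"wy":0,"wz":0,"gripper":8.54},
])

```text
time_s: 17.5
position: [0.5093, -0.2433, 0.1877]
tool_rot: [[-0.034, 0.999, -0.0], [0.999, 0.034, 0.0], [0.0, -0.0, -1.0]]
ft_force: [0.6, -0.2, -0.1]
grip_width: 0.085
```

>>> step_arm([
  {"x":0,"y":0.1,"z":0,"wx":0,"wy":0,"wz":0,"gripper":8.54},
  {"x":0,"y":0.1,"z":0,"wx":0,"wy":0,"wz":0,"gripper":8.54},
])

```text
time_s: 17.7
position: [0.5113, -0.2432, 0.1877]
tool_rot: [[-0.034, 0.999, -0.0], [0.999, 0.034, 0.0], [0.0, -0.0, -1.0]]
ft_force: [-2.4, 0.2, 0.7]
grip_width: 0.0852
```

>>> step_arm([
  {"x":0,"y":0.1,"z":0,"wx":0,"wy":0,"wz":0,"gripper":8.54},
  {"x":0,"y":0.1,"z":0,"wx":0,"wy":0,"wz":0,"gripper":8.54},
])

```text
time_s: 17.9
position: [0.5132, -0.2431, 0.1877]
tool_rot: [[-0.034, 0.999, -0.001], [0.999, 0.034, 0.0], [0.0, -0.001, -1.0]]
ft_force: [-2.3, 0.7, 0.9]
grip_width: 0.0852
```

>>> step_arm([
  {"x":0,"y":0.1,"z":0,"wx":0,"wy":0,"wz":0,"gripper":8.54},
  {"x":0,"y":0.1,"z":0,"wx":0,"wy":0,"wz":0,"gripper":8.54},
])

```text
time_s: 18.1
position: [0.5153, -0.243, 0.1877]
tool_rot: [[-0.034, 0.999, -0.0], [0.999, 0.034, 0.0], [0.0, -0.0, -1.0]]
ft_force: [-3.2, 0.1, 1.6]
grip_width: 0.0854
```

>>> step_arm([
  {"x":0,"y":0.1,"z":0,"wx":0,"wy":0,"wz":0,"gripper":8.54},
  {"x":0,"y":0.1,"z":0,"wx":0,"wy":0,"wz":0,"gripper":8.54},
])

```text
time_s: 18.3
position: [0.5173, -0.2429, 0.1877]
tool_rot: [[-0.034, 0.999, -0.0], [0.999, 0.034, 0.0], [0.0, -0.0, -1.0]]
ft_force: [-7.6, -0.5, 2.8]
grip_width: 0.085
```

>>> step_arm([
  {"x":0,"y":0.1,"z":0,"wx":0,"wy":0,"wz":0,"gripper":8.54},
  {"x":0,"y":0,"z":0,"wx":0,"wy":0,"wz":0,"gripper":8.54},
])

```text
time_s: 18.5
position: [0.5177, -0.2429, 0.1877]
tool_rot: [[-0.034, 0.999, -0.003], [0.999, 0.034, 0.001], [0.001, -0.003, -1.0]]
ft_force: [-8.4, 0.0, 4.0]
grip_width: 0.0854
```

>>> step_arm([
  {"x":0,"y":0.1,"z":0,"wx":0,"wy":0,"wz":0,"gripper":8.54},
  {"x":0,"y":0,"z":0,"wx":0,"wy":0,"wz":0,"gripper":8.54},
])

```text
time_s: 18.7
position: [0.5181, -0.2429, 0.1877]
tool_rot: [[-0.034, 0.999, -0.005], [0.999, 0.034, 0.001], [0.001, -0.005, -1.0]]
ft_force: [-14.4, -0.3, 7.2]
grip_width: 0.0854
```

>>> step_arm([
  {"x":0,"y":-0.5,"z":0,"wx":0,"wy":0,"wz":0,"gripper":8.54},
  {"x":0,"y":-1.5,"z":0,"wx":0,"wy":0,"wz":0,"gripper":8.54},
  {"x":0,"y":-2,"z":0,"wx":0,"wy":0,"wz":0,"gripper":8.54},
  {"x":0,"y":0,"z":-4,"wx":0,"wy":0,"wz":0,"gripper":8.54},
  {"x":0,"y":0,"z":-4,"wx":0,"wy":0,"wz":0,"gripper":8.54},
  {"x":0,"y":0,"z":-4,"wx":0,"wy":0,"wz":0,"gripper":8.54},
  {"x":4,"y":-1,"z":-4,"wx":0,"wy":0,"wz":0,"gripper":8.54},
  {"x":4,"y":-1,"z":-4,"wx":0,"wy":0,"wz":0,"gripper":8.54},
  {"x":4,"y":-1,"z":0,"wx":0,"wy":0,"wz":0,"gripper":8.54},
  {"x":4,"y":-1,"z":0,"wx":0,"wy":0,"wz":0,"gripper":8.54},
  {"x":4,"y":-1,"z":0,"wx":0,"wy":0,"wz":0,"gripper":8.54},
  {"x":4,"y":-1,"z":0,"wx":0,"wy":0,"wz":0,"gripper":8.54},
  {"x":4,"y":0,"z":0,"wx":0,"wy":0,"wz":0,"gripper":8.54},
  {"x":4,"y":0,"z":0,"wx":0,"wy":0,"wz":0,"gripper":8.54},
  {"x":4,"y":0,"z":0,"wx":0,"wy":0,"wz":0,"gripper":8.54},
  {"x":0,"y":0,"z":0,"wx":0,"wy":0,"wz":0,"gripper":8.54},
])

```text
time_s: 20.3
position: [0.4093, 0.1066, 0.3776]
tool_rot: [[-0.04, 0.999, 0.001], [0.999, 0.04, 0.001], [0.001, 0.001, -1.0]]
ft_force: [0.5, -0.5, 0.7]
grip_width: 0.0852
```

```bash
python3 look.py d; python3 -c "
import cv2,numpy as np,pickle
T,S=pickle.load(open('d.pkl','rb'))
a=cv2.resize(T['color'][145:215,368:448],None,fx=5,fy=5*1,interpolation=cv2.INTER_CUBIC)
b=cv2.resize(S['color'][115:185,275:355],None,fx=5,fy=5,interpolation=cv2.INTER_CUBIC)
cv2.imwrite('pics/d.png',np.hstack([a,b]))"
```

```text
(no output)
```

View pics/d.png

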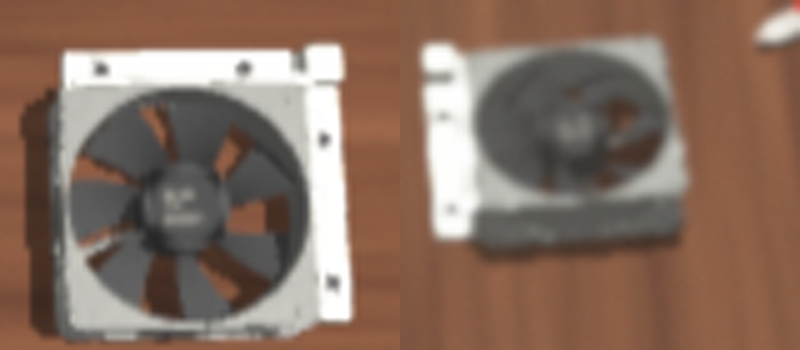

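```bash
python3 - <<'E'
from h import *
import pickle
T,S=pickle.load(open("d.pkl","rb"))
t=lambda p:(np.array(p,float)+.5)/5-.5+[368,145]
s=lambda p:(np.array(p,float)+.5)/5-.5+[275,115]
for im,p in((T,t([(62,88),(306,83),(318,330),(70,334)])),(S,s([(67,46),(262,38),(290,190),(72,204)]))):
    w=ray(im,p,.041)[:,:2];e=w-np.roll(w,-1,0);print(w.round(4).tolist(),w.mean(0).round(4),np.linalg.norm(e,axis=1).round(3),((np.degrees(np.arctan2(e[:,1],e[:,0]))+45)%90-45).round(1))
# stop outer/top edges z=.03 : rear outer edge of foot z=.005, right outer foot edge
print("rear foot/outer",ray(T,t([(64,52),(300,50)]),.03)[:,:2].round(4).tolist(),"right",ray(T,t([(340,85),(351,318)]),.03)[:,:2].round(4).tolist())
T0=pickle.load(open("top0.pkl","rb"))
# bystander check: pixel diff outside the fan/arm area
d=cv2.absdiff(T0["color"],T["color"]).max(2)>40
for n,(x0,x1,y0,y1) in dict(tin=(355,390,95,135),sd=(300,322,85,150),cut=(432,470,232,282),spool=(266,298,250,282),dish=(232,260,240,264),mm=(175,215,228,294),stop_outer=(434,442,150,212)).items(): print(n,int(d[y0:y1,x0:x1].sum()))
E
```

```text
[[0.6571, -0.183], [0.6622, -0.3139], [0.5284, -0.3157], [0.524, -0.1859]] [ 0.5929 -0.2496] [0.131 0.134 0.13  0.133] [2.2 0.8 2.  1.2]
[[0.66, -0.3166], [0.5295, -0.3138], [0.5241, -0.1828], [0.6627, -0.1822]] [ 0.5941 -0.2489] [0.131 0.131 0.139 0.134] [-1.2  2.3  0.2 -1.1]
rear foot/outer [[0.6805, -0.186], [0.6839, -0.3144]] right [[0.6645, -0.3354], [0.5368, -0.3366]]
tin 0
sd 0
cut 0
spool 227
dish 463
mm 2047
stop_outer 0
```

>>> step_arm([
  {"x":0,"y":0,"z":-3,"wx":0,"wy":0,"wz":0,"gripper":8.54},
  {"x":-3,"y":-1,"z":-3,"wx":0,"wy":0,"wz":0,"gripper":8.54},
  {"x":-4,"y":-1,"z":-3,"wx":0,"wy":0,"wz":0,"gripper":8.54},
  {"x":-4,"y":0,"z":0,"wx":0,"wy":0,"wz":0,"gripper":8.54},
  {"x":0,"y":0,"z":0,"wx":0,"wy":0,"wz":0,"gripper":8.54},
  {"x":0,"y":0,"z":0,"wx":0,"wy":0,"wz":0,"gripper":8.54},
])

```text
time_s: 21.0
position: [0.3939, -0.0081, 0.4667]
tool_rot: [[-0.03, 1.0, 0.0], [1.0, 0.03, 0.0], [0.0, 0.0, -1.0]]
ft_force: [-0.4, -0.2, -0.4]
grip_width: 0.0852
```

```bash
python3 - <<'E'
from h import *
T=env.get_image("top");cv2.imwrite("pics/e.png",T["color"])
E
python3 - <<'E'
from h import *
import pickle
T0=cv2.imread("pics/top0.png");T=cv2.imread("pics/e.png");D=pickle.load(open("d.pkl","rb"))[0]["color"]
d=cv2.absdiff(T0,T).max(2)>40
for n,(x0,x1,y0,y1) in dict(dish=(232,260,240,264),mm=(175,215,228,294),spool=(266,298,250,282)).items(): print(n,int(d[y0:y1,x0:x1].sum()))
print("fan changed since d",int((cv2.absdiff(D,T).max(2)>40)[150:215,385:445].sum()))
s=env.observe();print(np.abs(s["qvel"]).max(),s["time_s"])
env.close_job()
E
```

```text
dish 542
mm 167
spool 1010
fan changed since d 0
2.0161965419691485 21.05
the job is handed in; nothing more can be done
```

I pushed the fan into the corner stop and handed the job in at about 21 s of the 64 s allowed. Pushing with the open fingers, first on its near face and then its left face, slid it to the right leg, and a last push on the near face brought it against the rear leg. The contact force rose to about 12 N at the right leg and 14 N at the rear leg.

**Fan position:** after I backed off, the top camera put the fan's centre at (0.593, -0.250) and the side camera at (0.594, -0.249). My estimate of fully home is about (0.593, -0.251). The fan's turn read roughly 1–2° in the top view, against my estimate of about 2° for the stop. The side view's edges scattered more, from -1.2° to 2.3°. Both estimates are good to about 2 mm, and I did not repeat the push to the right leg after the last push.

**Hand:** it is well clear, about 0.29 m above the bench at the fingertips, with the force reading near zero.

**Other things on the bench:** the tin, screwdriver, cutters and stop showed no change in the top view. The check of the spool, dish and multimeter was inconclusive. Their pixels differed from the first picture, most likely because the arm or its shadow was over them, and I could not view a last picture because the limit had been reached. The hand was never planned to go low near those three.

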